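# Refit the overflow standpipe of a bain-marie and close its cover

### The job

The bain-marie has been rinsed out and its overflow standpipe is drying in the white utensil block. Push the shorter of the two steel standpipes upright into the push-fit drain collar in the well, past its seal until it bottoms, sliding the cover out of the way first if it is in the way; then slide the cover fully shut over the well. Leave the long standpipe, the pestle and everything else on the worktop undisturbed.

Things in the scene. Friction and masses are not known exactly. Their poses are not given: they have to be found in the camera images.
- bain_marie: Fixed stainless box, 300 (x) x 500 (y) x 190 mm high; origin: centre of underside, z up. Open well in its -y end: inside x -125..125, y -235..-15 mm, floor at z 60, rim at z 190. The +y end is a closed deck, 186 mm high, over which the cover parks. Runners, up to 204 mm high, along both long edges (|x| 122..144 mm).
- drain_mouth (a point): Centre of the flared mouth of the grey drain collar on the well floor; axes as the bain-marie's. It is at (-70, -160, 76) mm there, so 55 mm from the well's -x wall, 75 mm from its -y wall and 114 mm below the rim. The lead-in narrows from about 40 mm at the mouth to a 29.6 mm bore 12 mm down. A sprung rubber seal lies 18 mm below the mouth.
- drain_seat (a point): Centre of the solid seat on which the tube bottoms, 42 mm below drain_mouth on the same axis (34 mm above the worktop). Pushing the tube past the seal takes about 8 to 12 N; its own weight does not do it. Seated, the short standpipe ends 13 mm below the cover; resting on the seal it stands too tall for the cover to pass.
- cover_handle (a point): Middle of the cover's handle: a black round bar 10 mm thick, 110 mm long, along the bain-marie's x (across the slide), 230 mm above the worktop, on two end posts; its axis is 35 mm above the cover. The cover is a steel plate 254 (x) x 240 (y) x 3 mm, its underside 192 mm above the worktop; the handle is at its centre.
- cover (a joint): Slide of the cover along the bain-marie's y, in m: 0 = fully shut over the well, grows towards +y, 0.235 = fully open over the deck. Friction about 2.5 N; it stays where it is left. At value q its -y edge is at y = -245 mm + q in the bain-marie's frame (the drain is at y = -160 mm).
- utensil_block: Fixed white plastic block, 240 (x) x 95 (y) x 50 mm high; origin: centre of underside. Three upright round holes, 32 mm wide and 36 mm deep, in a row along its x at -75, 0 and 75 mm. One thing stands in each hole, in any order.
- standpipe: The shorter standpipe, to be fitted: a rigid steel tube 28 mm outside diameter, 145 mm long, 140 g, foot bevelled over 6 mm to 22 mm, slots near its open top. Stands upright in a hole of the block with about 109 mm showing. Origin at the centre of its foot, z along the tube to its top.
- long_standpipe: Bystander: the same tube but 195 mm long, for another, deeper well; upright in the block. Origin at the centre of its foot, z up.
- pestle: Bystander: turned wooden pestle 190 mm long, about 30 mm thick at its foot and knob, upright in the block. Origin at the centre of its foot, z up.
- sauce_bottle: Bystander: white squeeze bottle, 60 mm diameter, 200 mm high with its nozzle, standing; origin at the centre of its underside.
- shaker: Bystander: metal shaker, 68 mm diameter, 109 mm high, standing; origin at the centre of its underside.

How it is judged:
By the outcome, as a careful person would: the job done as asked, in the order asked, and still so for the second after the job is handed in, with the robot touching nothing.
It also fails if it takes over 72 s, if anything falls off the work surface, if the arm or the gripper's body presses on something with over 40 N, if the wrist force passes 120 N, or if a joint passes its speed limit or range.

### The arm

A 6-joint arm with a two-finger parallel gripper is mounted at the origin on the work surface. World frame = base frame: x ahead of the robot, y to its left, z up, the work surface at z = 0. Lengths are in mm, angles in rad, forces in N, time in s.
With the tool pointing down it reaches from about 275 to 825 mm from the base axis. Payload 5.2 kg.
Tool frame: the origin (TCP) lies at the very end of the fingers, on their centre line; the grasp point (between the pads) lies 19 mm behind it; z points along the fingers, y is the direction in which the jaws open and shut (so a half turn about z gives the same grasp; the last joint's range is limited). The gripper opens to 93 mm and grips with 3 to 60 N. Pads are 15 mm wide; open, the fingers measure 128 mm over their backs; the gripper's body (75 mm by 188 mm) begins 65 mm behind the grasp point.
Start: joints at [1.021, 0.259, 1.535, -0, 1.348, -0.203], TCP at [186.918, 517.268, 218.653] pointing down, gripper open.
Joint ranges: [-3.14, 3.14], [-0.91, 2.08], [0.19, 2.58], [-1.22, 4.36], [0.22, 2.71], [-3.12, 3.12]. Speed limits (rad/s): [2.57, 2.57, 3.14, 3.14, 3.14, 3.14].

### API

Orientations are given as [roll, pitch, yaw] about the fixed x, y, z axes, in that order (R = Rz(yaw) Ry(pitch) Rx(roll)).
In Python, from bench import robot gives the robot as it stands. The module is installed in compiled form; this text tells all that it offers. Calls block until the motion is done:
- robot.move_ptp(position, orientation): joint-space move of the TCP to a pose.
- robot.move_linear(position, ori=None, speed=150, f_stop=None): straight line of the TCP; ori=None keeps the orientation; speed is the mean speed in mm/s. With f_stop (N) it stops when the force on the tool has changed by that much, and returns True; else False.
- robot.move_j(angles): joint-space move.
- robot.move_gripper(opening): opening from 0.0 (shut) to 1.0 (fully open); the grip force is fixed at half the most; returns when the fingers have stopped.
- robot.sleep(seconds).
- robot.inverse_kinematics(position, orientation): joint angles nearest the present ones, or None.
- robot.get_image(name): name is "scene" or "top"; returns a dict with "img" (420x560x3 uint8, blue, green, red), "fovy" (degrees; the focal length in pixels is half the picture's height over the tangent of half this angle, whatever the lens; pixels are square), "cx", "cy" (the principal point, pixels), "eye" and "orientation" of the camera in the world. Camera axes: x right, y down, z forward; pixel columns grow to the right and rows downward; lengths in mm; the calibration is good to about 2 mm. A picture is of the moment at which its call begins. There is no depth.
A pose or a line that the arm cannot do raises robot.MotionError and nothing moves.
- robot.hand_in(): hands the job in, once; it reports no verdict.
Readings, each from a call of its own:
- robot.current_t(): time.
- robot.current_qpos(): joint angles.
- robot.current_joint_vel(): joint speeds.
- robot.current_joint_efforts(): joint torques, N m.
- robot.current_tcp_pos(): TCP position.
- robot.current_eef_rot(): TCP orientation.
- robot.current_contact_force(): force on the tool from outside, world axes, zero at the start.
- robot.current_ft_torque(): the same for the moment, N m.
- robot.current_gripper_width(): opening from 0.0 (shut) to 1.0 (fully open).
Only numpy, scipy, OpenCV 4.12 (cv2) and the standard library are available. Lean on these libraries where they do the work, as an engineer would, in place of code of your own. Each camera call takes 0.05 s, during which the arm holds its last target.

## Working session

There is one attempt and no reset: what is moved stays moved. The work goes in short steps, each a Python script; the robot and the scene stay as the last script left them, time stands still between calls to the robot, and variables do not carry over. Pictures are saved under pics/ and viewed, and the job is handed in when it is done.

```bash
mkdir -p pics
python3 - <<'E'
from bench import robot
import cv2
for n in("scene","top"):
    d=robot.get_image(n); cv2.imwrite(f"pics/{n}0.png",d["img"]); print({k:v for k,v in d.items() if k!="img"})
print(robot.current_t(),robot.current_tcp_pos(),robot.current_eef_rot(),robot.current_gripper_width())
E
```

```text
{'fovy': 47.82200529601111, 'cx': 277.8415701040852, 'cy': 219.17319725333758, 'eye': array([ 703.08615116, -655.57110064, 1090.40461154]), 'orientation': array([-2.44405848,  0.01226281,  0.15885817])}
{'fovy': 51.07740345766096, 'cx': 288.089958669531, 'cy': 210.28389534246358, 'eye': array([ 482.84318446,   94.49548423, 1398.96436193]), 'orientation': array([-3.07984866e+00,  3.05363744e-03, -1.54859265e+00])}
0.1 [186.65105271 516.84066781 217.92252743] [-3.13999690e+00 -3.09249491e-04  2.79483597e+00] 1.0027421253782536
```

View pics/scene0.png

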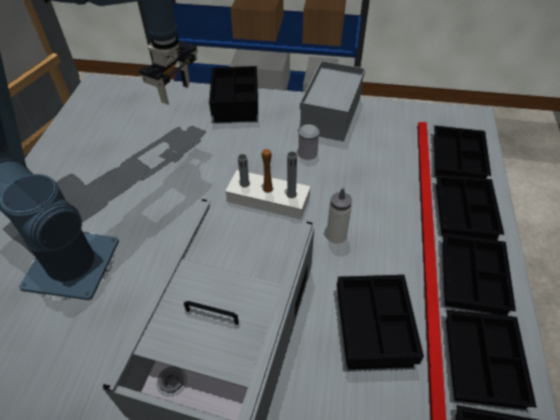

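View pics/top0.png

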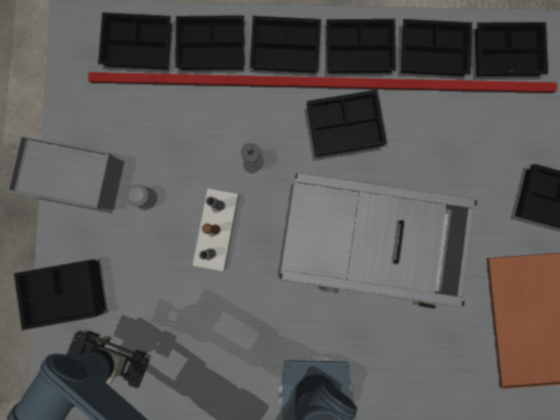

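```bash
cat > h.py <<'E'
import numpy as np, cv2
from scipy.spatial.transform import Rotation as R
CAM={"scene":(47.82200529601111,277.8415701040852,219.17319725333758,[703.08615116,-655.57110064,1090.40461154],[-2.44405848,0.01226281,0.15885817]),
"top":(51.07740345766096,288.089958669531,210.28389534246358,[482.84318446,94.49548423,1398.96436193],[-3.07984866,3.05363744e-03,-1.54859265])}
def ray(c,u,v):
    f,cx,cy,e,o=CAM[c]; F=210/np.tan(np.radians(f)/2)
    d=R.from_euler('xyz',o).apply([(u-cx)/F,(v-cy)/F,1]); return np.array(e),d/np.linalg.norm(d)
def atz(c,u,v,z):
    e,d=ray(c,u,v); return e+d*(z-e[2])/d[2]
def proj(c,p):
    f,cx,cy,e,o=CAM[c]; F=210/np.tan(np.radians(f)/2)
    q=R.from_euler('xyz',o).inv().apply(np.array(p,float)-e); return np.array([cx+F*q[...,0]/q[...,2],cy+F*q[...,1]/q[...,2]]).T
def tri(a,b):
    A=np.zeros((3,3));B=np.zeros(3);rs=[ray("scene",*a),ray("top",*b)]
    for e,d in rs:
        P=np.eye(3)-np.outer(d,d);A+=P;B+=P@e
    x=np.linalg.solve(A,B); return x,[np.linalg.norm((np.eye(3)-np.outer(d,d))@(x-e)) for e,d in rs]
def crop(img,x0,y0,w,h,s,name):
    c=cv2.resize(img[y0:y0+h,x0:x0+w],None,fx=s,fy=s,interpolation=cv2.INTER_CUBIC)
    for x in range((x0+9)//10*10,x0+w,10): cv2.putText(c,str(x),((x-x0)*s,8),0,.32,(0,255,255),1);cv2.line(c,((x-x0)*s,10),((x-x0)*s,16),(0,255,255),1)
    for y in range((y0+9)//10*10,y0+h,10): cv2.putText(c,str(y),(0,(y-y0)*s+4),0,.32,(0,255,255),1)
    cv2.imwrite(name,c)
E
python3 - <<'E'
from h import *
s=cv2.imread("pics/scene0.png");t=cv2.imread("pics/top0.png")
crop(s,220,140,100,75,8,"pics/a1.png");crop(t,185,180,65,97,6,"pics/a2.png")
crop(s,95,190,230,230//4*3+58,3,"pics/a3.png");crop(t,270,165,220,150,3,"pics/a4.png")
E
```

```text
(no output)
```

View pics/a1.png

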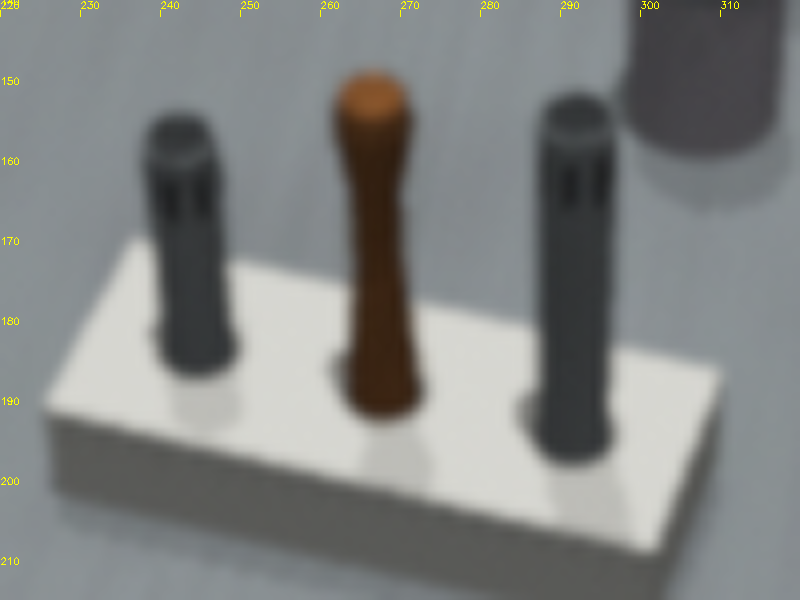

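View pics/a2.png

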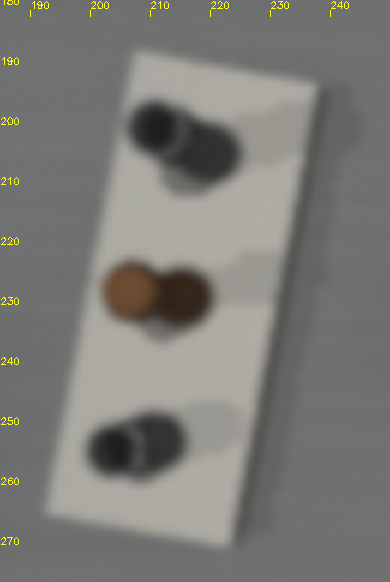

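View pics/a3.png

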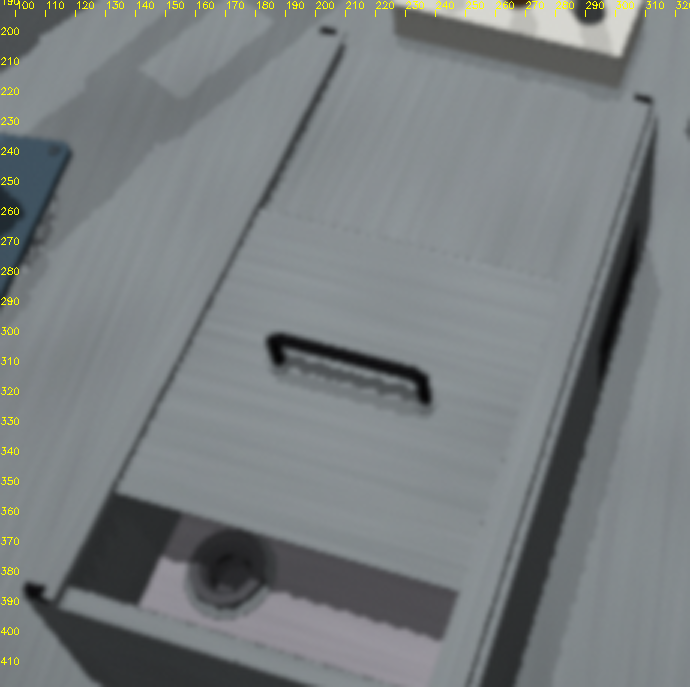

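View pics/a4.png

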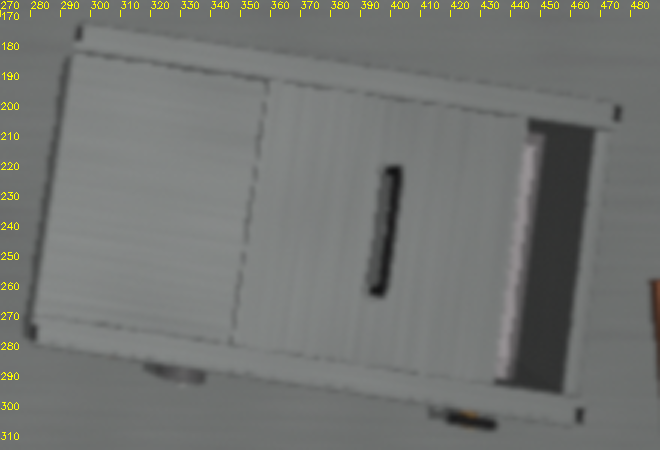

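Run:
```python
from h import *
np.set_printoptions(precision=1,suppress=True)
sc=lambda x,y:(x/8+220-.4,y/8+140-.4); tp=lambda x,y:(x/6+185-.4,y/6+180-.4)
for n,a,b in [("short",sc(178,135),tp(114,450)),("pestle",sc(373,97),tp(130,290)),("long",sc(577,117),tp(155,127)),
 ("blkL",sc(45,411),tp(232,548)),("blkR",sc(660,553),tp(318,84)),("blk far L",sc(135,240),tp(45,515)),("blkFR",sc(720,370),tp(136,50))]:
    print(n,*tri(a,b))
s3=lambda x,y:(x/3+95-.3,y/3+190-.3); t3=lambda x,y:(x/3+270-.3,y/3+165-.3)
for n,a,b in [("hL",s3(272,338),t3(377,290)),("hR",s3(427,374),t3(394,172)),("cover nearL",s3(117,492),t3(497,380)),("cover R",s3(459,592),t3(529,121))]:
    print(n,*tri(a,b))
print("drain",atz("scene",*s3(231,571),76))
print("end wall",atz("top",*t3(596,128),190),atz("top",*t3(564,392),190))
print("deck",atz("top",*t3(72,52),186),atz("top",*t3(34,320),186))
print("cover back",atz("top",*t3(267,80),195),atz("top",*t3(233,343),195))
```

```text
short [428.2 334.9 156.1] [np.float64(1.0977790884325593), np.float64(1.0977790884326442)]
pestle [503.1 322.6 195. ] [np.float64(0.7777379715011531), np.float64(0.7777379715012092)]
long [576.9 311.8 205.2] [np.float64(1.0289109409106778), np.float64(1.0289109409108605)]
blkL [375.9 294.9  44.3] [np.float64(0.06614085668546539), np.float64(0.06614085668549262)]
blkR [615.3 258.1  44.2] [np.float64(0.5093590373064515), np.float64(0.5093590373063669)]
blk far L [390.3 390.9  44.4] [np.float64(0.3670719880009341), np.float64(0.36707198800093555)]
blkFR [628.5 351.5  47.3] [np.float64(1.5728286977363255), np.float64(1.5728286977363057)]
hL [ 423.6 -189.9  220.4] [np.float64(2.0620354733309716), np.float64(2.0620354733308353)]
hR [ 532.8 -202.7  221.5] [np.float64(2.1819261258878377), np.float64(2.1819261258877685)]
cover nearL [ 344.6 -305.   194.1] [np.float64(1.1279028383812453), np.float64(1.1279028383812046)]
cover R [ 581.8 -334.7  190.1] [np.float64(0.2753253524529983), np.float64(0.27532535245312084)]
drain [ 399.7 -304.4   76. ]
end wall [ 576.5 -396.3  190. ] [ 335.8 -366.6  190. ]
deck [636.6  86.  186. ] [389.6 115.5 186. ]
cover back [613.6 -93.2 195. ] [373.6 -65.4 195. ]
```

The pictures show the short tube nearest the robot (scene 242,157; top 204,255). The cover is about 76 mm open and its handle is around scene (211,309). The drain is only partly exposed, so I'll open the cover first.

Run:
```python
from bench import robot
import numpy as np, cv2
from h import *
np.set_printoptions(precision=1,suppress=True)
yaw=-0.119; O=[np.pi,0,np.pi+yaw]; Y=np.array([-np.sin(yaw),np.cos(yaw),0])
h=np.array([478.2,-196.3,0])
p=robot.current_tcp_pos()
robot.move_linear([p[0],p[1],330],speed=200)
robot.move_ptp([h[0],h[1],290],O)
print(robot.current_qpos())
print(robot.move_linear([h[0],h[1],212],speed=100,f_stop=15), robot.current_tcp_pos())
robot.move_gripper(0); print(robot.current_gripper_width(),robot.current_contact_force())
g=h+164*Y
print(robot.move_linear([g[0],g[1],212],speed=100,f_stop=18), robot.current_tcp_pos(),robot.current_contact_force())
robot.move_gripper(0.5)
p=robot.current_tcp_pos(); robot.move_linear([p[0],p[1],330],speed=200)
robot.move_ptp([440,200,350],[np.pi,0,np.pi-.155])
d=robot.get_image("top");cv2.imwrite("pics/t1.png",d["img"]);e=robot.get_image("scene");cv2.imwrite("pics/s1.png",e["img"])
crop(d["img"],270,165,220,150,3,"pics/b4.png");crop(e["img"],95,270,200,150,4,"pics/b3.png")
print(robot.current_t(),robot.current_qpos())
```

```text
[-0.6  0.2  1.5  0.   1.5 -2.1]
False [ 478.6 -196.5  212.6]
0.09560978538002389 [-0.3 -1.6 -1.3]
True [498.1 -40.2 212. ] [ 0.3 -1.3  2.1]
9.8167 [ 0.2  0.1  1.4 -0.   1.6 -1.2]
```

View pics/b4.png

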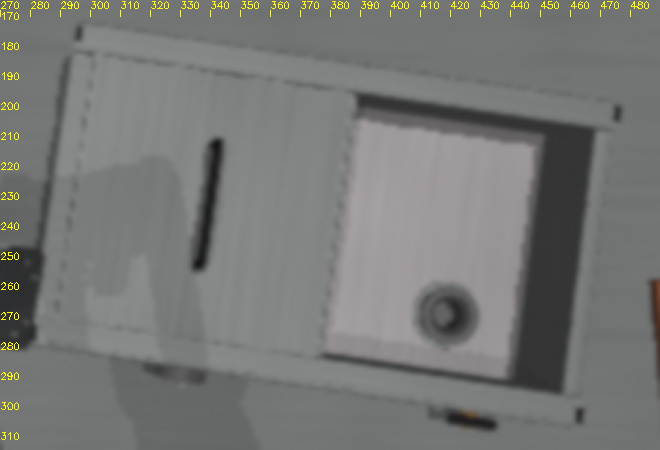

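View pics/b3.png

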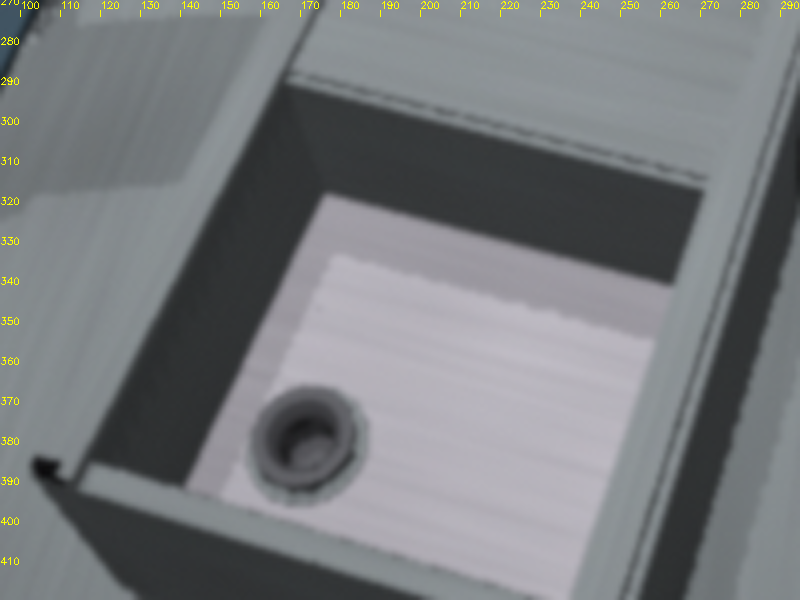

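Run:
```python
from h import *
t=cv2.imread("pics/t1.png");s=cv2.imread("pics/s1.png")
a=t[252:287,398:438];b=s[358:398,150:192]
a=cv2.resize(a,(480,420),interpolation=cv2.INTER_CUBIC);b=cv2.resize(b,(504,480),interpolation=cv2.INTER_CUBIC)
a=cv2.convertScaleAbs(a,alpha=1.5);b=cv2.convertScaleAbs(b,alpha=1.5)
cv2.imwrite("pics/c1.png",a);cv2.imwrite("pics/c2.png",b)
np.set_printoptions(precision=1,suppress=True)
print(tri((171-.4,379.5-.4),(418.4,269.4)), atz("top",418.4,269.4,76),atz("scene",170.6,379.1,76))
t3=lambda x,y:(x/3+270-.3,y/3+165-.3)
print(tri((95-.4+0,0),(0,0))[0]*0, "handle now",atz("top",*t3(207,204),230))
```

```text
(array([ 393.9, -297.5,   62.1]), [np.float64(1.4292696709077148), np.float64(1.429269670907693)]) [ 396.1 -292.9   76. ] [ 396.7 -302.8   76. ]
[0. 0. 0.] handle now [498.3 -36.  230. ]
```

View pics/c1.png

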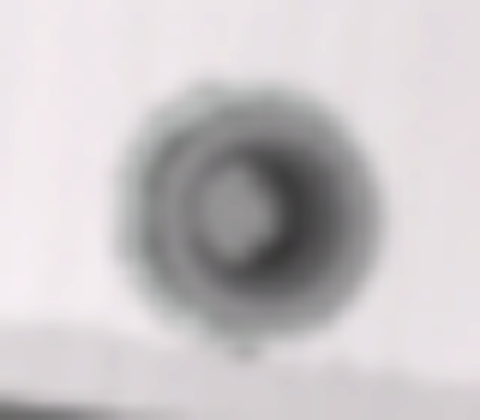

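View pics/c2.png

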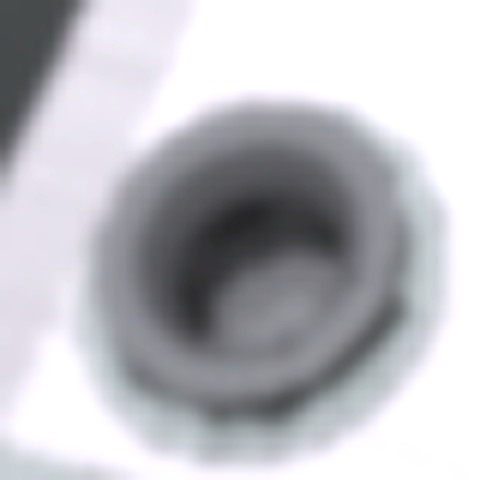

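Run:
```python
from bench import robot
import numpy as np, cv2
from h import *
np.set_printoptions(precision=2,suppress=True)
O=[np.pi,0,np.pi-.155]; x,y=428.3,335.0
robot.move_gripper(0.75)
robot.move_ptp([x,y,260],O)
print(robot.move_linear([x,y,126],speed=100,f_stop=12),robot.current_tcp_pos())
robot.move_gripper(0); print(robot.current_gripper_width(),robot.current_contact_force())
robot.move_linear([x,y,365],speed=130)
print(robot.current_gripper_width(),robot.current_contact_force(),robot.current_tcp_pos(),robot.current_t())
d=robot.get_image("top");cv2.imwrite("pics/t2.png",d["img"]);e=robot.get_image("scene");cv2.imwrite("pics/s2.png",e["img"])
crop(e["img"],190,90,140,110,5,"pics/d1.png")
```

```text
False [428.74 335.23 126.65]
0.29370990793056545 [1.11 0.79 0.24]
0.2957021259231276 [ 0.25 -0.11 -1.92] [428.08 334.89 364.25] 15.3417
```

View pics/d1.png

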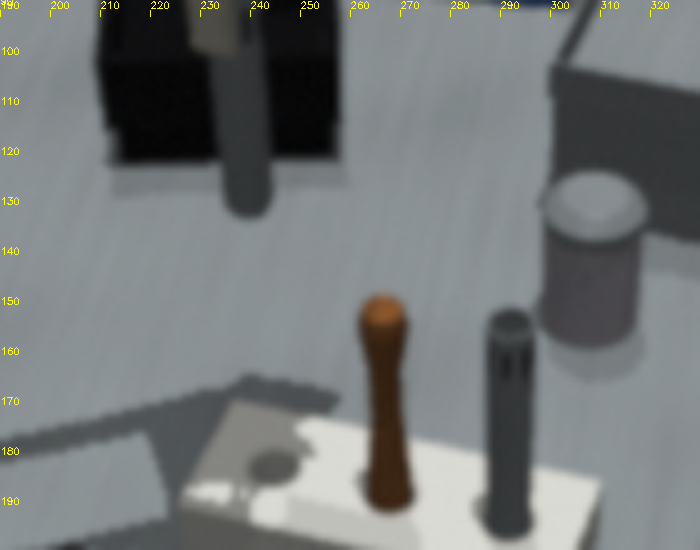

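Run:
```python
from bench import robot
import numpy as np, cv2
from h import *
print(proj("scene",[[428,334.9,252],[428,334.9,340]]))
np.set_printoptions(precision=2,suppress=True)
O=[np.pi,0,np.pi-.119]; x,y=396,-299.2
robot.move_ptp([x,y,362],O)
robot.move_linear([x,y,225],speed=120,f_stop=15)
print(robot.current_tcp_pos(),robot.current_contact_force(),robot.current_t())
d=robot.get_image("top");e=robot.get_image("scene")
cv2.imwrite("pics/s3.png",e["img"]);crop(e["img"],95,270,200,150,4,"pics/e1.png")
print(proj("scene",[[x,y,113],[395.8,-298.6,76]]))
```

```text
[[239.70619953 130.43126813]
 [237.20442296 103.85074416]]
[ 396.35 -299.56  225.73] [-0.21  0.19  0.  ] 19.0
[[167.56 370.76]
 [170.78 377.19]]
```

View pics/e1.png

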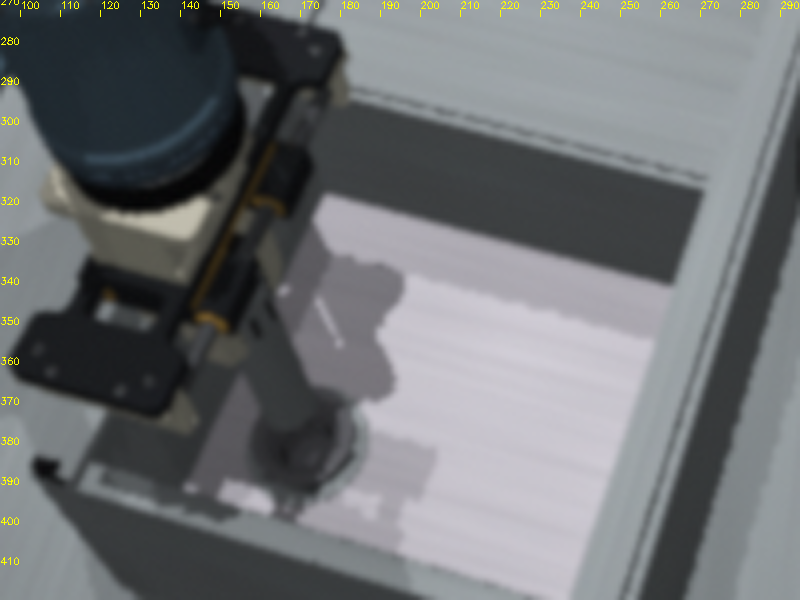

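The tube foot shows at scene (167,372), in line with the mouth at (170.5,378.5) below it. I'll lower it in steps and watch the side forces.

Run:
```python
from bench import robot
import numpy as np
np.set_printoptions(precision=2,suppress=True)
x,y=396,-299.2
for z in (186,176,172):
    r=robot.move_linear([x,y,z],speed=40,f_stop=7)
    print(r,robot.current_tcp_pos(),robot.current_contact_force(),robot.current_ft_torque(),robot.current_gripper_width())
    if r: break
print(robot.current_t())
```

```text
False [ 396.14 -299.37  186.28] [ 0.33  0.11 -0.54] [-0.03  0.04 -0.01] 0.29814584249535
False [ 395.81 -299.    175.61] [ 0.2   0.35 -0.75] [0.04 0.01 0.01] 0.2945147323362618
False [ 395.91 -299.07  171.73] [ 0.62 -0.81 -2.7 ] [ 0.06  0.   -0.01] 0.2987246555668098
20.875
```

Run:
```python
from bench import robot
import numpy as np
np.set_printoptions(precision=2,suppress=True)
x,y=396,-299.2
for z in range(168,139,-3):
    r=robot.move_linear([x,y,z],speed=30,f_stop=20)
    print(z,r,robot.current_tcp_pos(),robot.current_contact_force(),robot.current_gripper_width())
    if r: break
print(robot.current_t())
```

```text
168 False [ 395.66 -298.87  167.62] [-0.02  1.29 -1.27] 0.29701994413195926
165 False [ 395.88 -299.26  165.24] [-1.73  0.93  3.45] 0.29623029161367065
162 False [ 395.77 -299.13  161.38] [-0.86 -0.01 -4.54] 0.29542439074891486
159 False [ 395.87 -299.24  158.42] [-1.33 -0.51 -5.16] 0.29537385698360674
156 False [ 395.89 -299.21  155.66] [-1.35 -0.71 -3.86] 0.2926370605170609
153 False [ 395.91 -299.22  152.73] [-1.66 -0.41 -2.72] 0.2939821231898541
150 False [ 395.9  -299.19  149.67] [-1.08 -1.16 -3.89] 0.29696216659916574
147 False [ 395.91 -299.19  146.63] [-2.1  -1.06 -2.11] 0.29721691910755105
144 False [ 396.57 -299.73  145.51] [-2.85  1.16  9.55] 0.29437181113662964
141 False [ 397.61 -300.47  144.8 ] [-4.27  3.62 23.18] 0.29509737261944174
23.4083
```

Run:
```python
from bench import robot
import numpy as np, cv2
from h import *
np.set_printoptions(precision=2,suppress=True)
x,y=396,-299.2
robot.move_linear([x,y,144.5],speed=20)
robot.move_gripper(0.6)
print(robot.current_tcp_pos(),robot.current_contact_force())
robot.move_linear([x,y,200],speed=60);robot.move_linear([x,y,300],speed=150)
robot.move_ptp([490,-40,320],[np.pi,0,np.pi-.119])
d=robot.get_image("top");e=robot.get_image("scene")
cv2.imwrite("pics/s4.png",e["img"]);crop(e["img"],95,270,200,150,4,"pics/f1.png");crop(d["img"],270,165,220,150,3,"pics/f2.png")
print(robot.current_t())
u=np.array([0.9929,-.1187,0])
for z in (179,203): print(z,proj("scene",[[395.8,-299,z]]),proj("top",[[395.8,-299,z]]))
```

```text
[ 395.99 -299.17  144.42] [0.43 0.33 0.81]
27.475
179 [[161.27 357.69]] [[431.57 272.29]]
203 [[158.84 352.64]] [[434.44 272.99]]
```

View pics/f1.png

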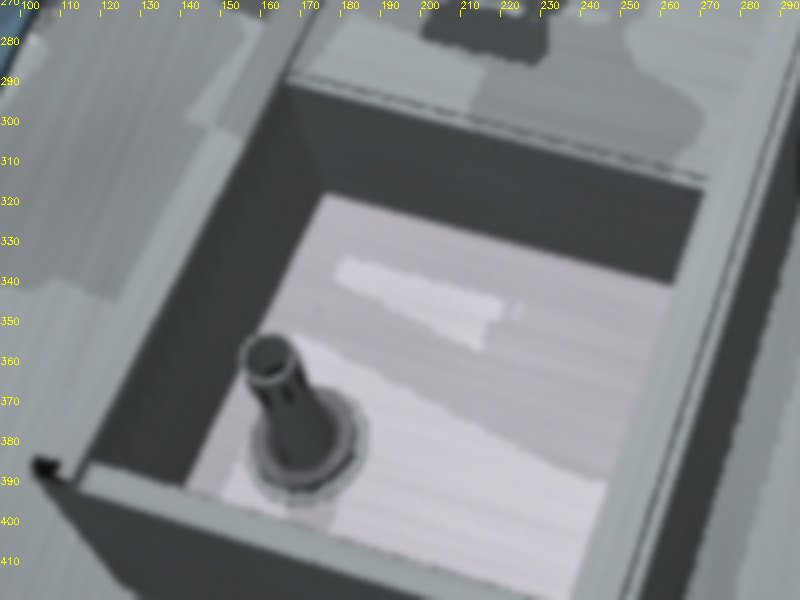

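View pics/f2.png

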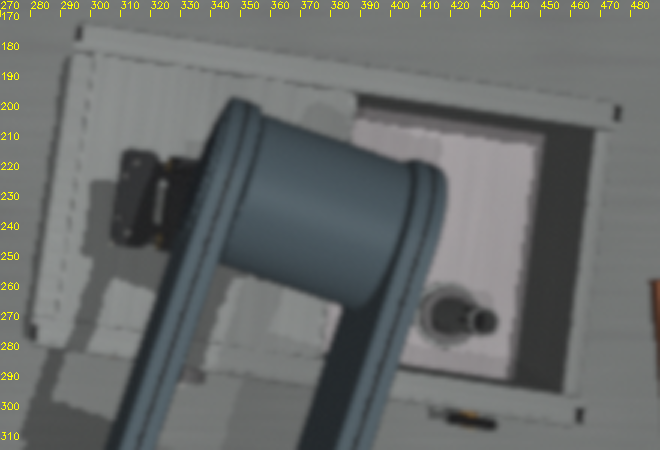

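The tube stands upright and low in the collar. Its top is at scene (162,360), against (161,358) predicted when seated; the mouth showed the same 1.3 px offset. Next I'll close the cover.

Run:
```python
from bench import robot
import numpy as np, cv2
from h import *
np.set_printoptions(precision=2,suppress=True)
yaw=-0.119; O=[np.pi,0,np.pi+yaw]; Y=np.array([-np.sin(yaw),np.cos(yaw),0])
h=np.array([498.0,-39.9,212])
robot.move_ptp(h+[0,0,70],O)
print(robot.move_linear(h,speed=100,f_stop=12))
robot.move_gripper(0); print(robot.current_gripper_width())
r=robot.move_linear(h-239*Y,speed=80,f_stop=18)
p=robot.current_tcp_pos();print(r,p,robot.current_contact_force(),(p-h)@Y)
robot.move_gripper(0.5)
p=robot.current_tcp_pos(); robot.move_linear([p[0],p[1],330],speed=150)
robot.move_ptp([440,150,350],[np.pi,0,np.pi-.155])
d=robot.get_image("top");e=robot.get_image("scene")
cv2.imwrite("pics/s5.png",e["img"]);cv2.imwrite("pics/t5.png",d["img"]);crop(e["img"],95,220,250,200,3,"pics/g1.png");crop(d["img"],270,165,220,150,3,"pics/g2.png")
print(robot.current_t())
```

```text
False
0.09958266549345486
True [ 468.29 -273.12  211.98] [-0.53 -0.23  4.44] -235.10091829796553
35.5583
```

View pics/g1.png

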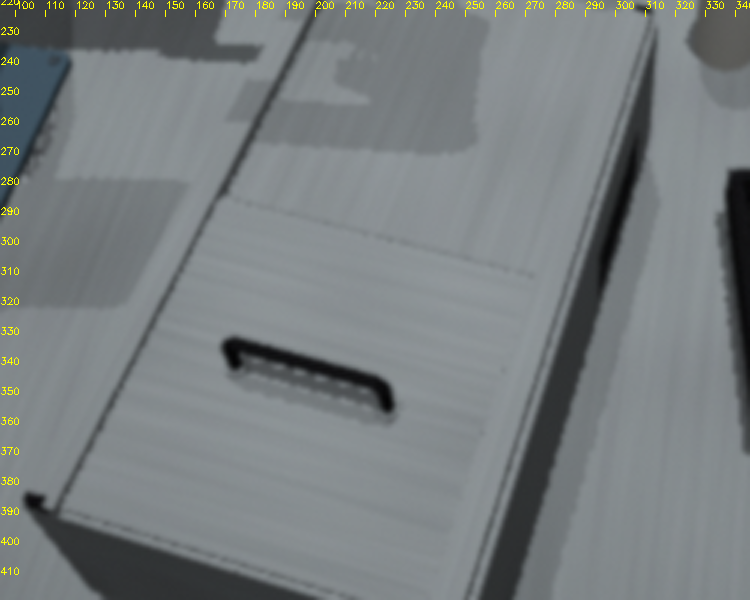

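View pics/g2.png

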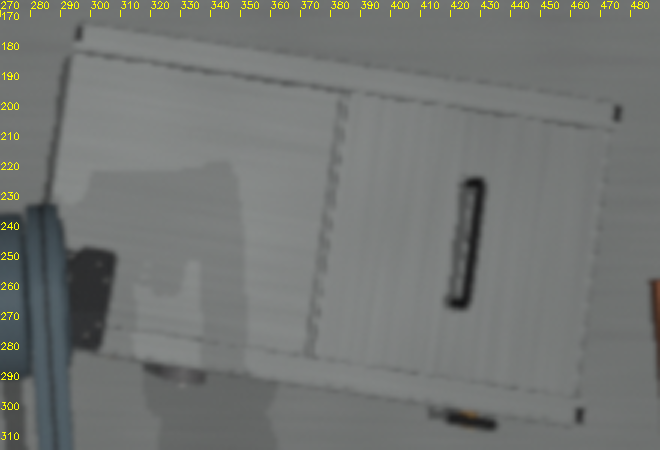

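View pics/s5.png

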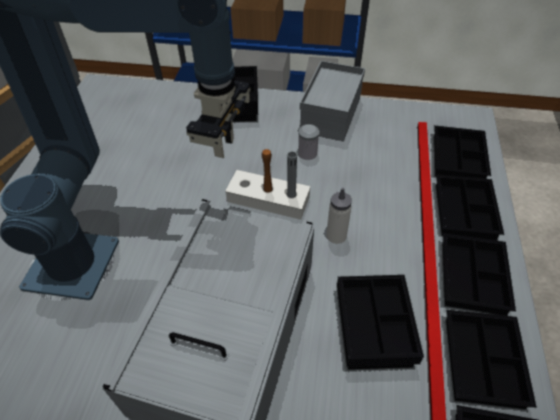

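Run:
```python
from bench import robot
import numpy as np, cv2
from h import *
np.set_printoptions(precision=2,suppress=True)
yaw=-0.119; O=[np.pi,0,np.pi+yaw]; Y=np.array([-np.sin(yaw),np.cos(yaw),0])
h=np.array([469.6,-273.4,212])
s=h+40*Y
robot.move_gripper(0)
robot.move_ptp(s+[0,0,90],O)
robot.move_linear(s+[0,0,4],speed=120,f_stop=12)
f0=robot.current_contact_force()
c=False
for i,k in enumerate(range(32,-4,-3)):
    c=robot.move_linear(h+k*Y+[0,0,4],speed=50,f_stop=14)
    p=robot.current_tcp_pos(); print(k,c,round((p-h)@Y,2),robot.current_contact_force()-f0)
    if c: break
p=robot.current_tcp_pos(); p2=p+6*Y
robot.move_linear(p2,speed=60); robot.move_linear(p2+[0,0,110],speed=150)
robot.move_ptp([440,150,350],[np.pi,0,np.pi-.155])
d=robot.get_image("top");e=robot.get_image("scene")
cv2.imwrite("pics/s6.png",e["img"]);crop(d["img"],270,165,220,150,3,"pics/i2.png")
a=cv2.imread("pics/t5.png").astype(int); print(np.abs(a-d["img"].astype(int))[165:315,370:490].max())
print(robot.current_t())
```

```text
32 False 31.38 [0.48 0.39 0.29]
29 False 28.8 [ 0.23 -0.07 -0.46]
26 False 25.86 [-0.5   0.43 -0.09]
23 False 22.82 [0.22 0.66 0.38]
20 False 20.0 [ 0.23  1.9  -0.27]
17 False 19.85 [ 1.39 10.65  3.24]
14 False 19.76 [ 2.24 18.12  7.44]
11 False 19.71 [ 2.79 27.49 10.44]
8 False 19.64 [ 5.3  35.3  13.09]
5 False 19.61 [ 6.63 44.36 16.62]
2 False 19.58 [ 6.59 52.81 19.15]
-1 False 19.55 [ 7.27 62.2  23.14]
6
44.85
```

View pics/i2.png

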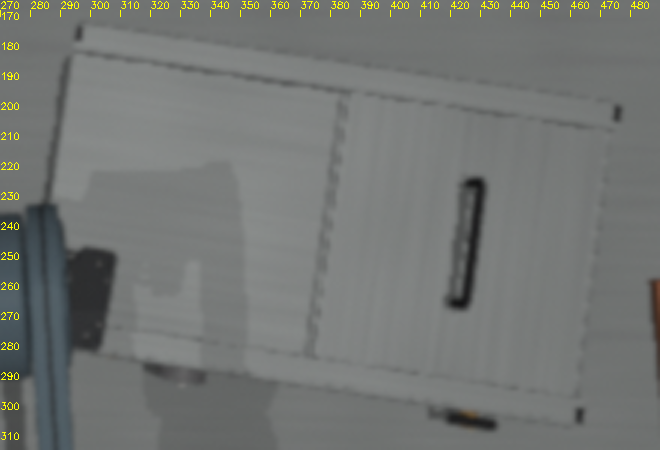

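```bash
python3 -c "
from bench import robot
robot.hand_in(); print(robot.current_t())"
```

```text
the job is handed in; nothing more can be done
the job is handed in; nothing more can be done
```

View pics/s6.png

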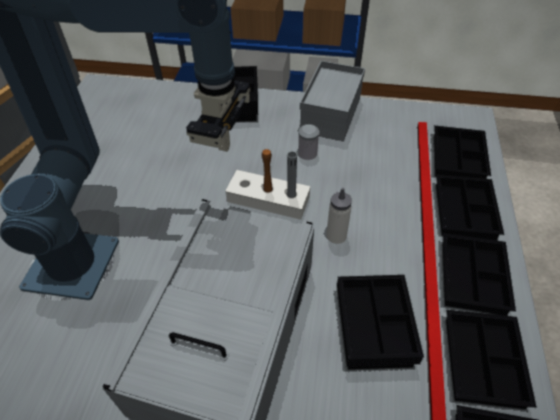

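The short standpipe is seated in the drain collar and the cover is shut over the well. I handed the job in at about 45 s. I opened the cover to its stop, pushed the tube past the seal until it bottomed, then slid the cover back to its shut stop.

**Tube:** the seal resistance came and went at about 165 mm TCP height. The tube bottomed with 23 N at about 145 mm, where 146 was expected. In the picture its top stood within about 2 px of the seated prediction, an offset the collar mouth also showed.

**Cover:** it travelled 235.1 mm between its stops. An extra push with closed fingers did not move it.

**Everything else:** the long standpipe, pestle, bottle and shaker look unmoved in the last scene picture.

**What disagreed or went wrong:**
- **Extra push on the handle:** I ran it in steps with a force stop on each step, and the load built up across the steps. The fingertips reached about 62 N sideways on the handle, more than I intended. The 120 N wrist limit was not reached. I took the 40 N limit to cover only the arm and the gripper's body, which were not touching anything.
- **Camera heights:** the two-view heights read low against the text, mostly by 3 to 10 mm and by 14 mm at the drain mouth on first reading. I used the text's heights for the tube and handle, with force feedback on contact.

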